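# Scrape broken saucer shards off a glass hob, gently

## Robot

A 7-joint arm with a two-finger parallel gripper is mounted at the origin on the work surface. World frame = base frame: x ahead of the robot, y to its left, z up, the work surface at z = 0. Lengths are in m, angles in rad, forces in N, time in s.
With the tool pointing down it reaches from about 0.425 to 0.95 m from the base axis. Payload 4.7 kg.
Tool frame: the origin (TCP) lies at the very end of the fingers, on their centre line; the grasp point (between the pads) lies robot.hold_point_z behind it (robot.hold_point_z is the distance from the TCP to the grasp point, in m); z points along the fingers, y is the line along which they close (so a half turn about z gives the same grasp; the last joint's range is limited). The gripper opens to 87 mm and grips with 3 to 60 N. Pads are 19 mm wide; open, the fingers measure 117 mm over their backs; the gripper's body (75 mm by 190 mm) begins 51 mm behind the grasp point.
Start: joints at [1.231, 0.469, -0.049, 1.532, 0.024, 1.141, -0.082], TCP at [0.206, -0.643, 0.223] pointing down, gripper open.
Joint ranges: [-2.59, 2.59], [-0.33, 1.99], [-1.39, 1.29], [0.1, 2.45], [-1.04, 4.18], [0.21, 1.99], [-2.66, 2.66]. Speed limits (rad/s): [2.57, 2.57, 3.14, 3.14, 3.14, 3.14, 3.14].

## Interface

Orientations are given as a rotation vector (axis times angle).
In Python, from plant import robot, solver, read_camera, get_calibration, order gives the robot as it stands. Calls block until the motion is done:
- robot.goto(position, orientation): joint-space move of the TCP to a pose.
- robot.movel(position, ori=None, rate=0.15): straight line of the TCP; ori=None keeps the orientation; rate is the mean speed in m/s.
- robot.movej(angles): joint-space move.
- robot.open_jaws() and robot.gripper_close(): open the fingers fully, or close them until they stop; the grip force is fixed at half the most.
- robot.dwell(seconds).
- solver.solve_ik(position, orientation): joint angles nearest the present ones, or None.
- read_camera(name): name is "scene" or "top"; returns the picture (480x640x3 uint8, red, green, blue); there is no depth.
- get_calibration(name): a dict with "fovy" (degrees; the focal length in pixels is half the picture's height over the tangent of half this angle, whatever the lens; pixels are square), "cx", "cy" (the principal point, pixels), "k1" (the pictures are not rectified: a ray, as slopes to the right and down, at radius r is drawn at 1 + k1 r^2 times it, then the intrinsics apply), "rvec" (rotation vector, rad) and "tvec" (3), from world to camera coordinates, as OpenCV has them. Camera axes: x right, y down, z forward; pixel columns grow to the right and rows downward; lengths in m; the calibration is good to about 2 mm. A picture is of the moment at which its call begins. get_calibration takes no time and is no camera call.
A pose or a line that the arm cannot do raises robot.IKError and nothing moves.
- order.job_done(): hands the job in; it is judged then, once.
Readings, each from a call of its own:
- robot.get_clock(): time.
- robot.get_joint_pos(): joint angles.
- robot.get_dq(): joint speeds.
- robot.get_joint_efforts(): joint torques, N m.
- robot.get_eef_pos(): TCP position.
- robot.get_tool_rot(): TCP orientation.
- robot.get_ft_force(): force on the tool from outside, world axes, zero at the start.
- robot.get_moment(): the same for the moment, N m.
- robot.get_gripper_width(): opening from 0.0 (shut) to 1.0 (fully open).
- robot.get_grip_force(): force on a finger pad.
Only numpy, scipy, OpenCV 4.12 (cv2) and the standard library are available. Lean on these libraries where they do the work, as an engineer would, in place of code of your own. Each camera call takes 0.05 s, during which the arm holds its last target. There are 200 camera calls.

## Task

A saucer broke on the glass-topped hob. Take the orange scraper by its handle, set its sprung white lip lightly on the clear part of the glass and push the three sharp shards off the edge into the blue tray beside the hob, never pressing on the glass with more than 15 N and never touching the hob or the shards with the gripper itself. Then stand the scraper upright on its green mat again, with the mug, jar and sponge left where they are.

Things in the scene. Friction and masses are not known exactly. Their poses are not given: they have to be found in the camera images.
- hob: Portable induction hob with a flat black glass top, 280 (its x) x 350 (its y) x 60 mm high. Fixed. Origin: centre of its underside, 60 mm below the glass; z up. The tray stands along one of its two 280 mm edges (at its +y or -y), the mat on the other side; which is which varies.
- glass (a point): Centre of the hob's glass top surface; axes as the hob's.
- tray: Blue open tin tray, 300 (x) x 160 (y) x 35 mm high, wall and floor 4 mm, its long side parallel to the hob's edge with a 5 mm gap. It does not move. Its rim is 25 mm below the glass. Origin: centre of its underside; axes parallel to the hob's.
- tray_in (a point): Centre of the tray's inner floor, 4 mm above the tray's origin.
- mat: Thin green mat, 200 (x) x 120 (y) x 4 mm, fixed to the counter on the side of the hob away from the tray, centre 260 mm from the hob's centre. Origin: centre of its underside; axes parallel to the hob's. The scraper starts within 25 mm of its centre, turned at most 0.25 rad from it.
- scraper: Orange scraper block standing on the mat. Handle: upright slab 28 mm thick (its y; grip this from above), 15 to 72 mm above the origin, 130 mm long (its x) up to 44 mm high, 100 mm above that. Under it a white sprung lip, 130 (x) x 18 (y) mm; its long side pushes shards along the scraper's y. 0.22 kg. Origin: centre of the lip's underside when the lip is out; z up.
- lip (a joint): Sprung lip of the scraper, m: 0 = fully out, up to 0.012 = pushed fully up into the handle. It starts to give at 3 N and takes 0.7 N more per mm, about 11 N at the end of its 12 mm; beyond that it is rigid and the force climbs at once. It gives 4 to 8 mm for a light press of 6 to 9 N.
- shard0: A sharp white ceramic shard with a blue line, about 28 x 20 mm across and 7 mm thick, 12 g, lying flat on the hob's glass within 60 mm (along the hob's x) and 70 mm (along its y) of the glass centre. Origin: middle of its underside.
- shard1: A sharp white ceramic shard with a blue line, about 25 x 24 mm across and 7 mm thick, 12 g, lying flat on the hob's glass within 60 mm (along the hob's x) and 70 mm (along its y) of the glass centre. Origin: middle of its underside.
- shard2: A sharp white ceramic shard with a blue line, about 26 x 20 mm across and 7 mm thick, 12 g, lying flat on the hob's glass within 60 mm (along the hob's x) and 70 mm (along its y) of the glass centre. Origin: middle of its underside.
- mug: White mug, 80 mm across, 90 mm high, beyond the hob; a bystander. Origin: centre of its underside.
- jar: Amber glass jar, 70 mm across, 100 mm high, beyond the hob; a bystander. Origin: centre of its underside.
- sponge: Yellow and green sponge block, 90 x 60 x 30 mm, beyond the hob, between mug and jar; a bystander. Origin: centre of its underside.
Things that resemble listed ones, but are neither listed nor needed, are in the scene too. Leave any pink or yellow look-alike of the shard1 alone. What is shaped like the shard2 but red or turquoise is not meant.

How it is judged:
By the outcome, as a careful person would: the job done as asked, in the order asked, and still so for the second after the job is handed in, with the robot touching nothing.
It also fails if it takes over 72 s, if anything falls off the work surface, if the arm or the gripper's body presses on something with over 40 N, if the wrist force passes 120 N, or if a joint passes its speed limit or range.

## Working session

There is one attempt and no reset: what is moved stays moved. The work goes in short steps, each a Python script; the robot and the scene stay as the last script left them, time stands still between calls to the robot, and variables do not carry over. Pictures are saved under pics/ and viewed, at most 10 in all, crops included, and the job is handed in when it is done.

```bash
mkdir -p pics; cat > h.py <<'E'
import numpy as np, cv2
from plant import robot, solver, read_camera, get_calibration, order
from scipy.spatial.transform import Rotation as R
def snap(n,f):
    im=read_camera(n); cv2.imwrite(f'pics/{f}.png',im[:,:,::-1]); return im
def cam(n):
    c=get_calibration(n); f=240/np.tan(np.radians(c['fovy'])/2)
    return c,f,R.from_rotvec(np.ravel(c['rvec'])).as_matrix(),np.ravel(c['tvec'])
def px2w(n,uv,z):
    c,f,M,t=cam(n); out=[]
    for u,v in np.atleast_2d(uv).astype(float):
        d=np.array([(u-c['cx'])/f,(v-c['cy'])/f]); s=d.copy()
        for _ in range(30): s=d/(1+c['k1']*(s@s))
        r=M.T@np.array([s[0],s[1],1]); o=-M.T@t
        out.append((o+r*(z-o[2])/r[2])[:2])
    return np.array(out)
def w2px(n,P):
    c,f,M,t=cam(n); q=np.atleast_2d(P)@M.T+t; s=q[:,:2]/q[:,2:]
    s=s*(1+c['k1']*(s**2).sum(1,keepdims=True)); return s*f+[c['cx'],c['cy']]
E
python3 - <<'E'
from h import *
for n in('scene','top'):
    snap(n,n+'0'); print(get_calibration(n)); c,f,M,t=cam(n); print(-M.T@t)
print(robot.get_clock(),robot.hold_point_z,robot.get_tool_rot(),robot.get_ft_force(),robot.get_eef_pos())
E
```

```text
{'fovy': 56.501400965528035, 'cx': 318.84758553295785, 'cy': 246.54010117461627, 'k1': -0.04173551474026541, 'rvec': array([ 2.32990826,  0.77504759, -0.26779601]), 'tvec': array([-0.46570434, -0.1980214 ,  0.96907201])}
[ 0.83123267 -0.3531036   0.61608739]
{'fovy': 50.02146630896295, 'cx': 321.0553636815231, 'cy': 235.7625682243598, 'k1': -0.07131217405856023, 'rvec': array([ 2.12774831, -2.13214107,  0.21113673]), 'tvec': array([0.0146873 , 0.5656094 , 0.87507941])}
[0.39487506 0.02522705 0.96401814]
0.1 0.0187 [-3.10198393e+00 -4.86028627e-01  5.18363246e-04] [ 0.02617653 -0.44642565 -0.9629298 ] [ 0.20628322 -0.64213693  0.2216004 ]
```

View pics/top0.png

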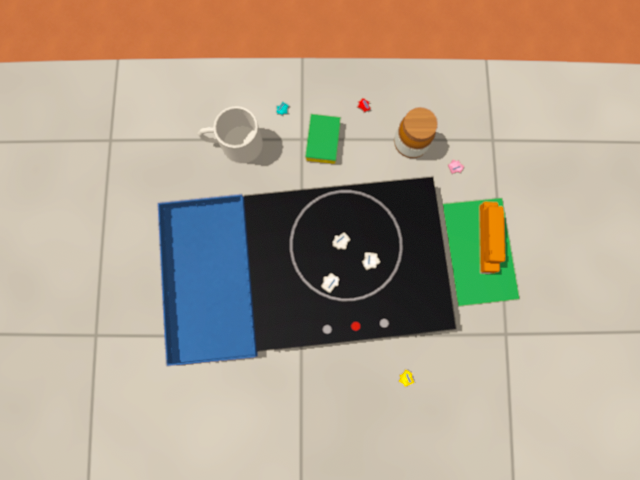

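View pics/scene0.png

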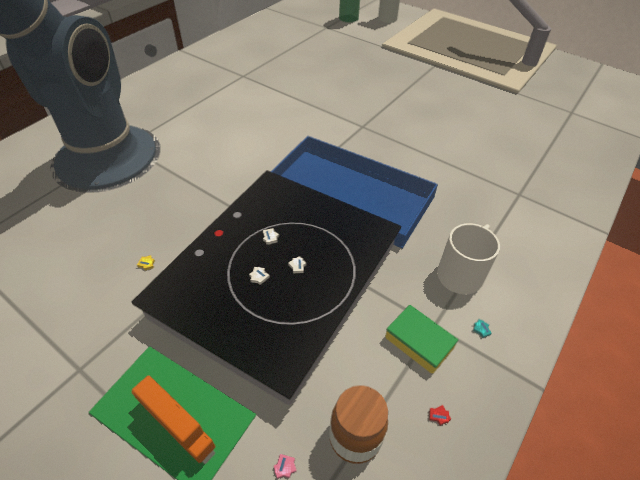

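```bash
cat > m.py <<'E'
from h import *
im=cv2.imread('pics/top0.png'); hsv=cv2.cvtColor(im,cv2.COLOR_BGR2HSV)
# glass: dark region -> edges, fitted as minimum-area quad
m=((hsv[:,:,2]<45)*255).astype(np.uint8); m=cv2.morphologyEx(m,cv2.MORPH_CLOSE,np.ones((15,15)))
c=max(cv2.findContours(m,0,2)[0],key=cv2.contourArea)
W=px2w('top',c[:,0,:],.06).astype(np.float32); r=cv2.minAreaRect(W*1000); print('hob rect',r)
print('corners',px2w('top',[(243,196),(434,178),(456,328),(257,352)],.06).round(4).tolist())
n,l,s,ce=cv2.connectedComponentsWithStats(((hsv[:,:,2]>150)&(hsv[:,:,1]<60)).astype(np.uint8))
for i in range(1,n):
    if 40<s[i,4]<500 and 220<ce[i][1]<310: print('shard',ce[i].round(1),s[i,4],px2w('top',ce[i],.066).round(4))
g=cv2.inRange(hsv,(45,120,60),(75,255,255)); g[:190]=0
c=max(cv2.findContours(g,0,2)[0],key=cv2.contourArea); W=px2w('top',cv2.convexHull(c)[:,0],.004).astype(np.float32); print('mat',cv2.minAreaRect(W*1000))
x=im[190:290,430:530]; cv2.imwrite('pics/scr.png',cv2.resize(x,None,fx=6,fy=6,interpolation=cv2.INTER_CUBIC))
s0=cv2.imread('pics/top0.png')[220:305,310:400]; cv2.imwrite('pics/sh.png',cv2.resize(s0,None,fx=6,fy=6,interpolation=cv2.INTER_CUBIC))
E
python3 m.py
```

```text
hob rect ((518.5040283203125, -33.11199951171875), (275.4014892578125, 347.0254211425781), 5.902615547180176)
corners [[0.6378, 0.155], [0.6722, -0.1945], [0.4, -0.2217], [0.3608, 0.1245]]
shard [340.8 240.9] 189 [[ 0.5537 -0.0213]]
shard [370.4 260.2] 211 [[ 0.5192 -0.0732]]
shard [324.6 288.7] 116 [[0.4692 0.0078]]
shard [329.8 282.2] 211 [[ 0.4805 -0.0014]]
mat ((545.7185668945312, -290.9185485839844), (195.99569702148438, 117.52892303466797), 5.919247150421143)
```

View pics/scr.png

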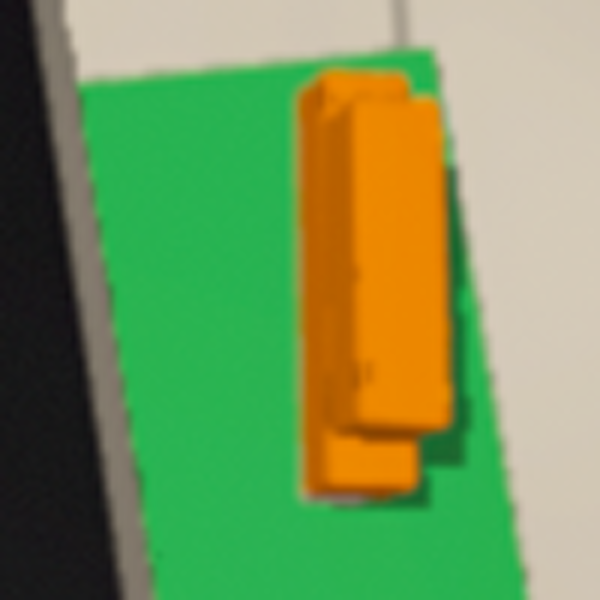

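View pics/sh.png

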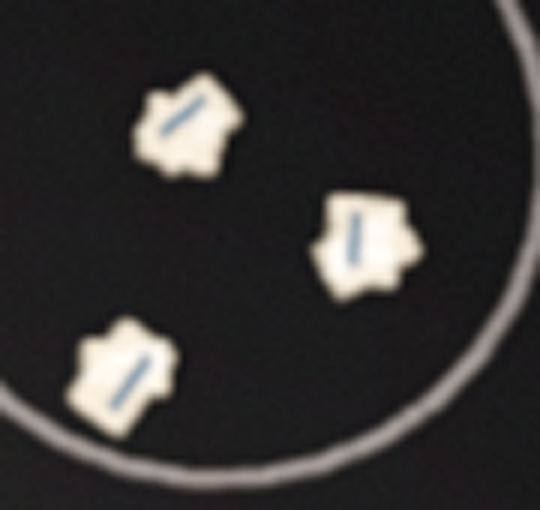

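Top view: hob in the middle, tray to its left (+y), mat and scraper to its right. The white, blue-lined pieces on the glass at (341,241), (370,260) and (330,282) are the three shards. The pink (456,167), yellow (407,378), red (364,105) and turquoise (283,109) ones are look-alikes off the hob. The crop confirms the three, and one 130 mm wide pass covers them all. Next I measure the scraper pose and check it against both views.

```bash
cat > s.py <<'E'
from h import *
from scipy.optimize import least_squares
def model(p):
    M=R.from_euler('z',p[2]).as_matrix()
    B=np.array([[sx*h,sy*.014,z] for z,h in((.015,.065),(.044,.065),(.044,.05),(.072,.05)) for sx in(-1,1) for sy in(-1,1)])
    return B@M.T+[p[0],p[1],.004]
def mask(n,f):
    hsv=cv2.cvtColor(cv2.imread(f'pics/{f}.png'),cv2.COLOR_BGR2HSV); m=cv2.inRange(hsv,(5,150,80),(22,255,255))
    if n=='top': m[:190]=0; m[:,:430]=0; m[310:]=0
    else: m[:370]=0; m[:,230:]=0
    return m
def sil(n,p):
    m=np.zeros((480,640),np.uint8); P=model(p)
    for k in(0,8):
        q=w2px(n,P[k:k+8]); cv2.fillConvexPoly(m,cv2.convexHull((q*16).astype(np.float32)).round().astype(np.int32),255,shift=4,lineType=cv2.LINE_AA)
    return m
def fit(ft,fs,p0):
    from scipy.optimize import minimize
    T=[(n,cv2.GaussianBlur(mask(n,f),(0,0),2).astype(float)) for n,f in(('top',ft),('scene',fs)) if f]
    c=lambda p:sum(((cv2.GaussianBlur(sil(n,p),(0,0),2)-m)**2).sum() for n,m in T)/255**2
    S=np.array(p0)+np.array([[0,0,0],[.01,0,0],[0,.01,0],[0,0,.1]])
    r=minimize(c,p0,method='Nelder-Mead',options=dict(initial_simplex=S,xatol=1e-5,fatol=1e-3)); return r.x,r.fun
if __name__=='__main__':
    for a in(('top0','scene0'),('top0',None),(None,'scene0')): print(a,fit(*a,[.55,-.3,.03]))
    u=np.array([(355,98),(440,97),(452,428),(352,430)])/6+[430,190]
    w=px2w('top',u,.076); print(w.round(4).tolist(),w.mean(0))
    print('shards scene')
    hsv=cv2.cvtColor(cv2.imread('pics/scene0.png'),cv2.COLOR_BGR2HSV)
    n,l,s,ce=cv2.connectedComponentsWithStats(((hsv[:,:,2]>150)&(hsv[:,:,1]<60)).astype(np.uint8))
    for i in range(1,n):
        if 220<ce[i][1]<290 and 240<ce[i][0]<315 and s[i,4]>60: print(ce[i],px2w('scene',ce[i],.064))
    print('hob corners scene',w2px('scene',[[.6378,.155,.06],[.6722,-.1945,.06],[.4,-.2217,.06],[.3608,.1245,.06]]).round())
E
python3 s.py
```

```text
('top0', 'scene0') (array([ 0.56468904, -0.29995518, -0.05982742]), np.float64(92.38140715109573))
('top0', None) (array([ 0.56693749, -0.29954558, -0.05585056]), np.float64(44.332272202998844))
(None, 'scene0') (array([ 0.56445557, -0.30016402, -0.05581528]), np.float64(39.71514033064206))
[[0.6148, -0.2885], [0.6151, -0.3146], [0.515, -0.3112], [0.5146, -0.2812]] [ 0.56487044 -0.29887818]
shards scene
[269.95683453 234.85611511] [[ 4.77920855e-01 -2.49104821e-04]]
[297.0738255 263.6442953] [[ 0.55134976 -0.02070766]]
[258.24137931 274.2816092 ] [[ 0.51662459 -0.07310317]]
hob corners scene [[400. 225.]
 [287. 396.]
 [133. 302.]
 [266. 170.]]
```

```bash
cat >> h.py <<'E'
H=np.array([.518,-.034]); YAW=.102; OFF=.056-.0187   # TCP above scraper origin
ori=lambda a:(R.from_euler('z',a)*R.from_euler('x',np.pi)).as_rotvec()
def hob(x,y): return H+R.from_euler('z',YAW).as_matrix()[:2,:2]@[x,y]
fz=lambda:robot.get_ft_force()[2]
E
python3 - <<'E'
from h import *
p=(.5652,-.2998); o=ori(-.058)
robot.goto([*p,.17],o); robot.movel([*p,.004+OFF],rate=.1)
print('ft',robot.get_ft_force(),robot.get_eef_pos())
robot.gripper_close(); print('grip',robot.get_gripper_width()*87,robot.get_grip_force(),robot.get_ft_force())
robot.movel([*p,.17],rate=.1); print('ft',robot.get_ft_force(),robot.get_gripper_width()*87)
q=hob(0,-.095); robot.goto([*q,.17],ori(YAW)); robot.dwell(.3)
print(robot.get_eef_pos(),q,robot.get_ft_force(),robot.get_clock()); snap('scene','scene1')
E
```

```text
ft [-0.4124269   0.41072345  0.03183639] [ 0.56575802 -0.30004079  0.04207389]
grip 27.73894293689977 29.945200108923018 [0.29539547 0.21135169 0.13584211]
ft [ 0.04823873  0.17120521 -3.07434503] 28.18324287888405
[ 0.52775358 -0.12958017  0.16980138] [ 0.52767321 -0.12850624] [ 0.21227206  0.34042157 -2.31827919] 6.8083
```

View pics/scene1.png

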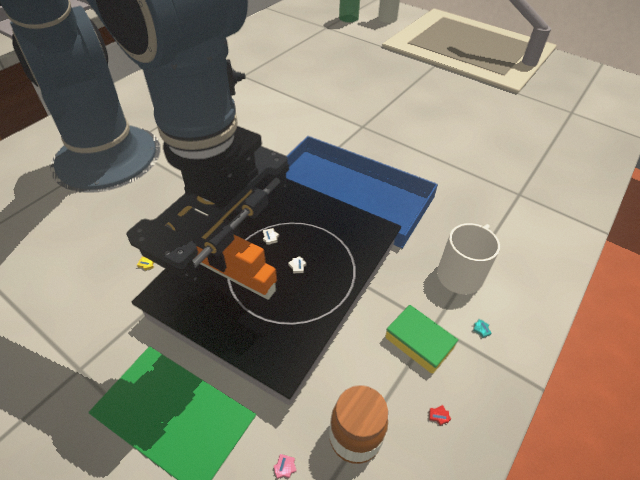

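The scraper is held upright at the handle, over clear glass behind the shards. Next: lower it under force control.

```bash
cat >> h.py <<'E'
def fm(n=8):
    v=[]
    for _ in range(n): v.append(fz()); robot.dwell(.02)
    return np.mean(v)
E
python3 - <<'E'
from h import *
q=hob(0,-.095); 
robot.movel([*q,.105],rate=.06); robot.dwell(.2); b=fm(); print('base',b)
z=.100
while z>.087:
    robot.movel([*q,z],rate=.03); robot.dwell(.1); f=fm()-b; print(round(z,4),round(f,2),robot.get_eef_pos()[2].round(4))
    if f>5.6: break
    z-=.001 if f<4.5 else .0007
open('zb.txt','w').write(f'{z} {b}'); print(robot.get_clock(),robot.get_ft_force())
E
```

```text
base -1.8669535610994505
0.1 -0.18 0.1001
0.099 -0.13 0.099
0.098 0.14 0.098
0.097 2.46 0.0972
0.096 4.18 0.0961
0.095 4.58 0.0951
0.0943 5.13 0.0944
0.0936 5.5 0.0937
0.0929 6.27 0.093
12.8417 [ 1.87516985 -0.32409048  4.79915254]
```

```bash
python3 - <<'E'
from h import *
z,b=map(float,open('zb.txt').read().split()); z-=.0004
for y in(-.07,-.04,-.01,.02,.05,.08,.105,.12):
    robot.movel([*hob(0,y),z],rate=.06); f=fm(4)-b
    print(y,round(f,2),round(z,4),robot.get_eef_pos().round(4),robot.get_ft_force().round(1),round(robot.get_gripper_width()*87,1))
    z+=np.clip((f-6.7)/700,-.0006,.0006) if abs(f-6.7)>.4 else 0
open('zb.txt','w').write(f'{z} {b}'); snap('top','top2'); snap('scene','scene2'); print(robot.get_clock())
a=cv2.imread('pics/scene2.png')[110:330,200:480]; cv2.imwrite('pics/c2.png',cv2.resize(a,None,fx=2.5,fy=2.5))
E
```

```text
-0.07 6.84 0.0925 [ 0.5244 -0.102   0.0922] [-0.7  1.7  4.9] 27.5
-0.04 6.64 0.0925 [ 0.5222 -0.0723  0.0925] [-0.1  2.   4.8] 27.7
-0.01 6.52 0.0925 [ 0.5188 -0.0426  0.0924] [-0.5  0.7  4.6] 27.9
0.02 6.15 0.0925 [ 0.5159 -0.0128  0.0925] [-0.2  1.3  4.9] 27.9
0.05 7.01 0.0919 [0.5128 0.0165 0.0919] [-0.3 -1.2  5.8] 27.7
0.08 7.45 0.0919 [0.5096 0.0465 0.0919] [ 0.2 -2.   4.5] 27.6
0.105 6.71 0.0925 [0.507  0.0717 0.0924] [-0.8  0.6  4.8] 27.6
0.12 6.62 0.0925 [0.5057 0.086  0.0925] [-0.3  0.4  5.6] 27.9
18.2583
```

View pics/c2.png

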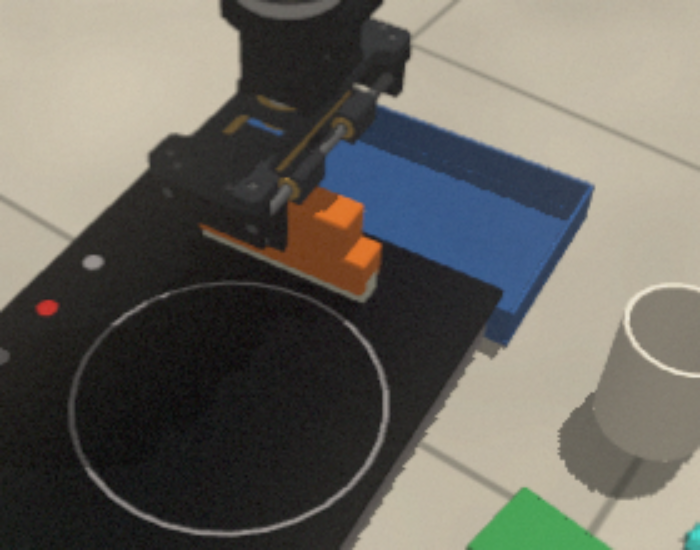

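No shards are left behind the scraper at (290,250) in the crop, so all are ahead of the lip. Now a brisk last stroke over the edge.

```bash
python3 - <<'E'
from h import *
z,b=map(float,open('zb.txt').read().split())
robot.movel([*hob(0,.18),z],rate=.15); print(fz()-b); robot.dwell(.2)
robot.movel([*hob(0,.18),.17],rate=.1)
robot.goto([*hob(0,-.04),.2],ori(YAW)); robot.dwell(.2)
print(robot.get_clock(),robot.get_ft_force(),robot.get_gripper_width()*87)
im=snap('top','top3'); snap('scene','scene3')
a=cv2.resize(im[180:375,145:275,::-1],None,fx=3,fy=3); s=cv2.resize(cv2.imread('pics/scene3.png')[130:260,255:445],None,fx=2.1,fy=2.1)
o=np.zeros((585,800,3),np.uint8); o[:a.shape[0],:a.shape[1]]=a; o[:s.shape[0],395:395+s.shape[1]]=s; cv2.imwrite('pics/c3.png',o)
E
```

```text
5.895907261162577
21.025 [-0.79817562 -0.51253338 -2.34860752] 27.675616074718047
```

View pics/c3.png

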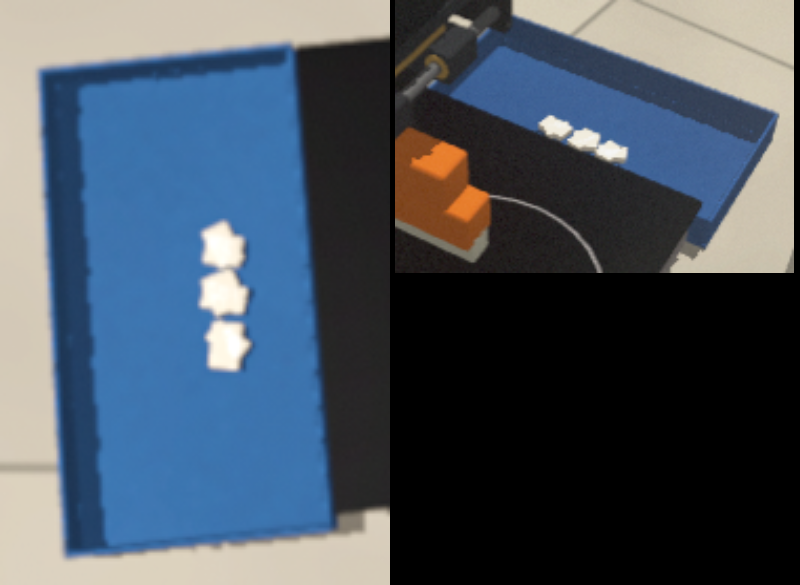

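All three shards lie in the tray (face down, around (225,300) in the crop). Now the scraper goes back to the mat.

```bash
python3 - <<'E'
from h import *
p=hob(0,-.26); print(p)
robot.goto([*p,.17],ori(YAW)); robot.movel([*p,.048],rate=.1); robot.dwell(.3); b=fm()
z=.044
while z>.038:
    robot.movel([*p,z],rate=.03); robot.dwell(.1); f=fm()-b; print(round(z,4),round(f,2))
    if f>1.2: break
    z-=.0007
robot.open_jaws(); robot.dwell(.3); robot.movel([*p,.2],rate=.12)
robot.goto([.45,-.5,.3],ori(0)); robot.dwell(.3)
snap('top','top4'); snap('scene','scene4'); print(robot.get_clock())
from s import fit
print(fit('top4',None,[*p,YAW]),fit(None,'scene4',[*p,YAW]))
o=np.hstack([cv2.imread(f'pics/{n}4.png') for n in('top','scene')]); cv2.imwrite('pics/c4.png',cv2.resize(o,(800,300),interpolation=cv2.INTER_AREA))
E
```

```text
[ 0.54447404 -0.29264865]
0.044 -0.47
0.0433 -0.3
0.0426 -0.03
0.0419 0.14
0.0412 0.49
0.0405 3.46
31.0833
(array([ 0.54553697, -0.29248955,  0.10805523]), np.float64(37.826297577854675)) (array([ 0.54444143, -0.29311646,  0.09622013]), np.float64(79.65485582468281))
```

View pics/c4.png

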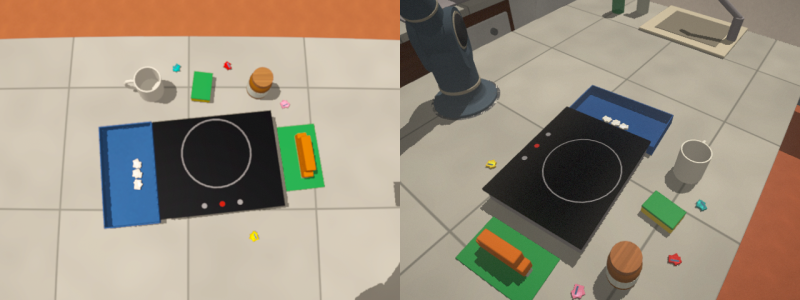

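The glass is clear, with all three shards in the tray. The scraper stands upright at the mat's centre, and the bystanders and look-alikes haven't moved.

```bash
python3 -c "
from h import *
print(order.job_done())"
```

```text
the job is handed in; nothing more can be done
None
```

The job is handed in at about 31 s of the 72 s allowed: all three shards are in the tray, the highest press I read on the glass was about 7.5 N, and the scraper is upright on its mat with the mug, jar and sponge where they were.

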